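# Lean the sole board and hold the rotary stop at its third click

## Task

Take the sole board out of its rack and lean it squarely, centred and grip tab up, against the sloping backrest of the sole stand, its foot behind the toe strip, and let go of it. Then grip the black bar of the stand's rotary stop and turn it clockwise (seen from above) to the third click, without running on past it, and finish there still gripping the bar firmly, at rest in that click. Leave the jar, the awl and the tin alone, and the board leaning.

Things in the scene. Friction and masses are not known exactly. Their poses are not given: they have to be found in the camera images.
- board: Brown leather sole board, a rigid slab 8 mm thick, 100 mm wide, 130 mm tall, 0.12 kg; its upper 34 mm is a centred grip tab 60 mm wide. Starts upright in the rack's slot. Origin: centre of its lower edge face; x through the thickness (normal to the faces), y along the width, z up to the tab. Either face may lie on the backrest.
- board_foot (a point): The same point as the board's origin: centre of its lower edge face.
- rack: Fixed light wooden rack: foot plate 80 x 130 mm, 10 mm thick, with a slot along its y, 14 mm wide between two walls 11 mm thick, tops 45 mm above the table. The board stands in the slot on the foot plate; its top 95 mm shows. Origin: centre of the underside, on the table; z up.
- stand: Fixed sole stand: dark wooden base 160 (x) by 360 (y) mm, 12 mm thick. Origin: centre of the underside, on the table; z up; x away from the robot at yaw 0. Carries the plywood backrest and toe strip (mid width at y = +60 mm) and the rotary stop (axis at x = 0, y = -100 mm).
- seat (a point): On the base at the foot of the backrest's front face, mid width; axes as the stand's. Backrest: flat panel 100 mm wide, 75 mm long up its slope, leaning 20 deg from vertical to the stand's -x as it rises; the board goes on its +x side, top leaning to -x. Toe strip, 8 mm high, starts 24 mm to +x: the foot stands between. Flush, the board's origin is 4 mm to +x and 1 mm above here.
- stop_knob (a joint): Turn of the rotary stop, rad, 0 at the start (parked in a detent), growing clockwise from above; end stops at -0.08 and 2.2. Detents every 24 deg (0.419 rad): clicks 1 to 5 at 0.419, 0.838, 1.257, 1.676, 2.094. The ridge half-way between detents takes 0.1 to 0.2 N m, then it pulls on into the next. It stays in a detent when left.
- knob_grip (a point): Grip point on the stop's vertical axis, in the black bar 50 mm long, 16 thick, 40 tall; 16 mm below its top, 90 mm above the table. x lies along the bar and turns with it, z up: grip across y. At start x is 126 deg counterclockwise of the stand's x. From 28 mm below turns a disc of diameter 60 mm with 5 brass fingers reaching 46 to 74 mm; at click n the nth shortest points to the stand's +y.
- jar: Bystander: glue jar with a metal lid, diameter 60 mm, 75 mm tall. Origin: centre of the underside.
- awl: Bystander: awl with a wooden handle lying on the table, 150 mm long. Origin: on the table under the tool.
- tin: Bystander: flat steel tin, diameter 64 mm, 30 mm tall. Origin: centre of the underside.

How it is judged:
On the way, in this order (a step that is already met when the one before it is completed fails the run):
1. the board leans on the backrest, let go and at rest, with the rotary stop still parked (x of board_foot in the frame of seat between -0.008 and 0.024 m and y of board_foot in the frame of seat between -0.03 and 0.03 m and z of board_foot in the frame of seat below 0.007 m and angle between board's own z axis and vertical between 0.23 and 0.6 rad and angle between the y axis of board and the y axis of stand, either way round below 0.15 rad and contact force between board and stand above 0.2 N and contact force between board and the arm below 0.1 N and contact force between board and the fingers below 0.1 N and linear speed of board below 0.03 m/s and value of joint stop_knob below 0.2 rad), for 0.3 s.
2. the rotary stop is gripped and at its first click or on the way to the second (value of joint stop_knob between 0.25 and 0.84 rad and contact force between the fingers and stop_knob_c7 above 1 N), for 0.05 s.
3. the rotary stop is in its third click, held by the gripper (value of joint stop_knob between 1.1166 and 1.3966 rad and velocity of joint stop_knob between -0.15 and 0.15 rad/s and contact force between the fingers and stop_knob_c7 above 3 N), for 0.2 s.
At the end, for the whole second after the job is handed in: Rotary stop within 0.14 rad of its third click (1.257), bar pressed by the fingers with over 3 N; board untouched, leaning on the stand: foot -8 to +24 mm from the seat in x, under 7 mm above it, within 30 mm of centre, tilted 0.23 to 0.60 rad, square to the stand within 0.15 rad (all of step 3 and x of board_foot in the frame of seat between -0.008 and 0.024 m and y of board_foot in the frame of seat between -0.03 and 0.03 m and z of board_foot in the frame of seat below 0.007 m and angle between board's own z axis and vertical between 0.23 and 0.6 rad and angle between the y axis of board and the y axis of stand, either way round below 0.15 rad and contact force between board and stand above 0.2 N and contact force between board and the arm below 0.1 N and contact force between board and the fingers below 0.1 N and linear speed of board below 0.03 m/s); the arm keeps its last pose, push and grip.
It fails at once if the rotary stop is run past its third click towards the fourth (value of joint stop_knob above 1.5 rad).
It fails at once if a bystander is disturbed (distance of any of jar, awl, tin from where it was at the start of the episode above 0.03 m or angle between any of jar, tin's own z axis and vertical above 0.4 rad).
It also fails if it takes over 51 s, if anything falls off the work surface, if the arm or the gripper's body presses on something with over 40 N, if the wrist force passes 120 N, or if a joint passes its speed limit or range.

## Robot

A 6-joint arm with a two-finger parallel gripper is mounted at the origin on the work surface. World frame = base frame: x ahead of the robot, y to its left, z up, the work surface at z = 0. Lengths are in m, angles in rad, forces in N, time in s.
With the tool pointing down it reaches from about 0.35 to 0.975 m from the base axis. Payload 7.1 kg.
Tool frame: the origin (TCP) lies midway between the tips of the shut fingers; the grasp point (between the pads) lies 19 mm behind it; z points along the fingers, y is the line along which they close (so a half turn about z gives the same grasp; the last joint's range is limited). The gripper opens to 88 mm and grips with 3 to 60 N. Pads are 20 mm wide; open, the fingers measure 115 mm over their backs; the gripper's body (75 mm by 178 mm) begins 61 mm behind the grasp point.
Start: joints at [1.213, 0.423, 1.63, -0, 1.089, -0.019], TCP at [0.208, 0.589, 0.223] pointing down, gripper open.
Joint ranges: [-3, 3], [-0.9, 2.11], [0.09, 2.58], [-1.31, 4.45], [0.11, 2.69], [-2.54, 2.54]. Speed limits (rad/s): [2.39, 2.39, 3.01, 3.14, 3.14, 3.14].

## Interface

Orientations are given as a unit quaternion [w, x, y, z].
In Python, from station import move_pose, movel, movej, command_gripper, wait, inverse_kinematics, read_camera, camera_info, MotionError, job_done, get_time, get_joint_pos, get_qvel, get_effort, get_tcp_pos, get_ee_rot, get_ft_force, get_ft_torque, get_grip_width, get_finger_force gives the robot as it stands. Calls block until the motion is done:
- move_pose(position, orientation): joint-space move of the TCP to a pose.
- movel(position, frame=None, v=0.15, until_force=None): straight line of the TCP; frame=None keeps the orientation; v is the mean speed in m/s. With until_force (N) it stops when the force on the tool has changed by that much, and returns True; else False.
- movej(angles): joint-space move.
- command_gripper(opening): opening from 0.0 (shut) to 1.0 (fully open); the grip force is fixed at half the most; returns when the fingers have stopped.
- wait(seconds).
- inverse_kinematics(position, orientation): joint angles nearest the present ones, or None.
- read_camera(name): name is "side" or "top"; returns the picture (384x512x3 uint8, red, green, blue); there is no depth.
- camera_info(name): a dict with "intrinsics" (3x3 intrinsics, pixels), "T" (4x4, takes a point from camera to world coordinates). Camera axes: x right, y up, looking along -z (the intrinsics and any distortion apply to the point x, -y, -z); pixel columns grow to the right and rows downward; lengths in m; the calibration is good to about 2 mm. A picture is of the moment at which its call begins. camera_info takes no time and is no camera call.
A pose or a line that the arm cannot do raises MotionError and nothing moves.
- job_done(): hands the job in; it is judged then, once.
Readings, each from a call of its own:
- get_time(): time.
- get_joint_pos(): joint angles.
- get_qvel(): joint speeds.
- get_effort(): joint torques, N m.
- get_tcp_pos(): TCP position.
- get_ee_rot(): TCP orientation.
- get_ft_force(): force on the tool from outside, world axes, zero at the start.
- get_ft_torque(): the same for the moment, N m.
- get_grip_width(): opening from 0.0 (shut) to 1.0 (fully open).
- get_finger_force(): force on a finger pad.
Only numpy, scipy, OpenCV 4.12 (cv2) and the standard library are available. Lean on these libraries where they do the work, as an engineer would, in place of code of your own. Each camera call takes 0.05 s, during which the arm holds its last target. There are 200 camera calls.

## Working session

There is one attempt and no reset: what is moved stays moved. The work goes in short steps, each a Python script; the robot and the scene stay as the last script left them, time stands still between calls to the robot, and variables do not carry over. Pictures are saved under pics/ and viewed, at most 10 in all, crops included, and the job is handed in when it is done.

```bash
mkdir -p pics; ls
python3 - <<'E'
from station import *
import cv2,numpy as np
for n in("top","side"):
    im=read_camera(n); cv2.imwrite(f"pics/{n}0.png",cv2.resize(im[:,:,::-1],(800,600),interpolation=cv2.INTER_CUBIC))
    c=camera_info(n); print(n,{k:np.round(v,4).tolist() if not isinstance(v,str) else v for k,v in c.items()})
print(get_time(),get_tcp_pos(),get_ee_rot())
E
```

```text
pics
top {'intrinsics': [[426.7011, 0.0, 263.1591], [0.0, 426.7011, 189.8808], [0.0, 0.0, 1.0]], 'T': [[0.0243, 0.9939, -0.1075, 0.3789], [-0.9997, 0.0247, 0.0019, 0.0118], [0.0045, 0.1074, 0.9942, 1.2554], [0.0, 0.0, 0.0, 1.0]]}
side {'intrinsics': [[352.9484, 0.0, 257.3621], [0.0, 352.9484, 194.3848], [0.0, 0.0, 1.0]], 'T': [[0.9124, 0.2388, -0.3325, 0.1814], [-0.4093, 0.5153, -0.7529, -0.7276], [-0.0085, 0.823, 0.5679, 0.6255], [0.0, 0.0, 0.0, 1.0]]}
0.1 [0.20752977 0.58900745 0.22195591] [-1.31378980e-04  1.68601090e-01  9.85684116e-01 -6.91213290e-04]
```

View pics/top0.png

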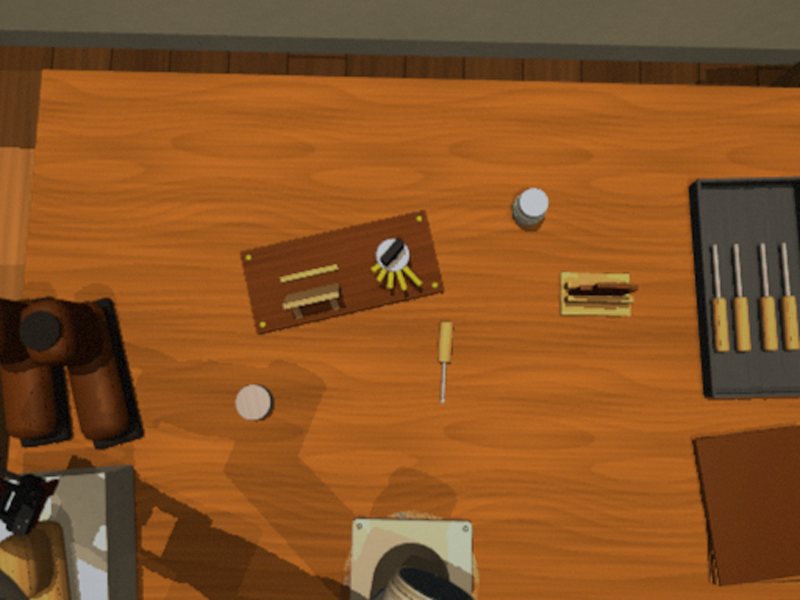

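View pics/side0.png

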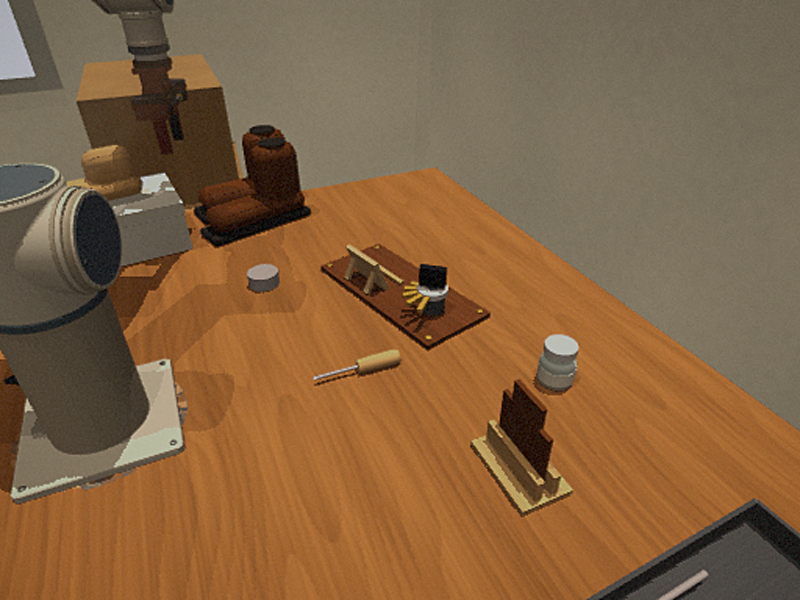

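The top picture shows the stand with corners at about (242,252), (425,211), (442,292) and (260,332). The rack is at (560–631, 272–316), the bar runs from (381,265) to (404,240), and the side view confirms the layout. I'll enlarge both.

Run:
```python
import cv2,numpy as np
from station import read_camera
t=read_camera("top")[:,:,::-1]; s=read_camera("side")[:,:,::-1]
r=lambda im,x,y,w,h,f:cv2.resize(im[y:y+h,x:x+w],(w*f,h*f),interpolation=cv2.INTER_CUBIC)
a=r(t,150,130,140,86,5)
b=np.hstack([r(t,350,166,65,45,6),r(s,295,235,80,45,5)[:270]]if 0 else [r(t,350,166,65,45,6)])
cv2.imwrite("pics/stand.png",a)
c=r(s,298,238,75,95,6)
o=np.zeros((570,800,3),np.uint8);o[:270,:390]=b;o[:570,395:395+400]=c[:570,:400]
cv2.imwrite("pics/rack.png",o)
```

```text
(no output)
```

View pics/stand.png

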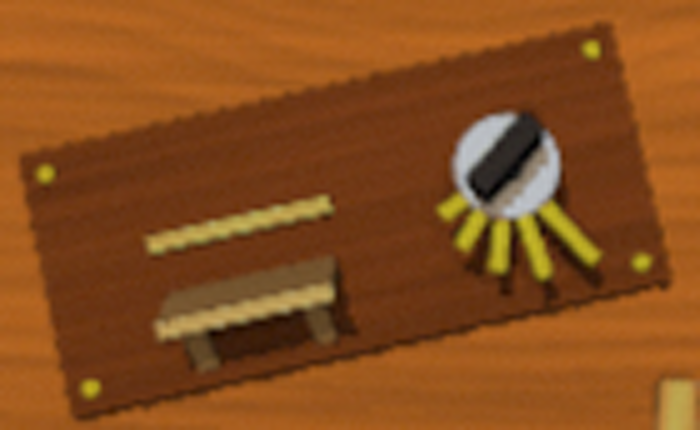

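View pics/rack.png

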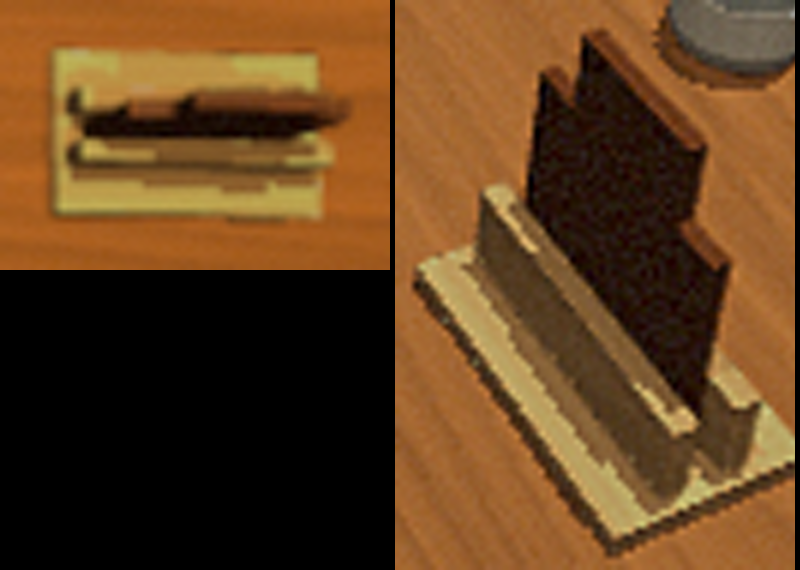

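Stand crop: base corners are at (20,157), (608,24), (670,285), (78,418). Bar ends are at about (480,192) and (530,120). The rack crop gives plate corners (53,50), (318,53), (321,217), (55,215), and in the side view the tab's top face runs from (594,35) to (702,148).

```bash
cat > h.py <<'E'
import numpy as np
from station import *
from scipy.spatial.transform import Rotation as R
def px2w(cam,u,v,z):
    c=camera_info(cam);K=np.array(c["intrinsics"]);T=np.array(c["T"])
    d=np.linalg.inv(K)@[u,v,1]; d=T[:3,:3]@[d[0],-d[1],-d[2]]; o=T[:3,3]
    return o+d*(z-o[2])/d[2]
def crop(cam,p,x0,y0,f,z): return px2w(cam,p[0]/f+x0-.5,p[1]/f+y0-.5,z)
def w2px(cam,P):
    c=camera_info(cam);K=np.array(c["intrinsics"]);T=np.array(c["T"])
    p=T[:3,:3].T@(np.array(P)-T[:3,3]); q=K@[p[0],-p[1],-p[2]]; return q[:2]/q[2]
def quat(M): q=R.from_matrix(M).as_quat(); return [q[3],q[0],q[1],q[2]]
def frame(z,y):   # tool z (approach), y closing axis
    z=np.array(z,float)/np.linalg.norm(z); y=np.array(y,float); y-=z*(y@z); y/=np.linalg.norm(y)
    return np.column_stack([np.cross(y,z),y,z])
E
python3 - <<'E'
from h import *
np.set_printoptions(precision=4,suppress=True)
S=np.array([crop("top",p,150,130,5,.012) for p in[(20,157),(608,24),(670,285),(78,418)]])
print(S,S.mean(0)); 
for i in range(4):print(np.linalg.norm(S[i]-S[i-1]))
y=S[0]+S[3]-S[1]-S[2]; print("yaw",np.arctan2(-y[0],y[1]))
x=S[0]+S[1]-S[2]-S[3]; print("yaw",np.arctan2(x[1],x[0]))
print("bolts",np.mean([crop("top",p,150,130,5,.012) for p in[(45,174),(591,49),(642,262),(90,388)]],0))
B=[crop("top",p,150,130,5,.106) for p in[(480,192),(530,120)]];print("bar",B,np.mean(B,0))
Q=np.array([crop("top",p,350,166,6,.010) for p in[(53,50),(318,53),(321,217),(55,215)]])
print("rack",Q,Q.mean(0))
print("tab side",[crop("side",(p[0]-395,p[1]),298,238,6,.14) for p in[(594,35),(702,148),(585,40),(697,152)]])
print("shoulder side",[crop("side",(p[0]-395,p[1]),298,238,6,.106) for p in[(548,70),(726,266),(683,224)]])
print("rack side",[crop("side",(p[0]-395,p[1]),298,238,6,.010) for p in[(415,275),(612,545)]])
print("tab top",[crop("top",p,350,166,6,.14) for p in[(190,97),(345,105)]])
print("stand tin jar awl", [px2w("top",u/1.5625,v/1.5625,z) for u,v,z in[(254,402,.03),(533,203,.075),(445,325,.01),(443,402,.005)]])
E
```

```text
[[ 0.5913  0.3348  0.012 ]
 [ 0.6801 -0.0101  0.012 ]
 [ 0.5248 -0.05    0.012 ]
 [ 0.4383  0.2931  0.012 ]] [0.5586 0.142  0.012 ]
0.1585378578471851
0.3561995853820772
0.16031947392507964
0.3538401751985352
yaw 0.24949315459281185
yaw 0.2586815573069432
bolts [0.56   0.1432 0.012 ]
bar [array([0.5622, 0.0592, 0.106 ]), array([0.6027, 0.033 , 0.106 ])] [0.5824 0.0461 0.106 ]
rack [[ 0.5682 -0.2701  0.01  ]
 [ 0.5699 -0.4006  0.01  ]
 [ 0.489  -0.4012  0.01  ]
 [ 0.4868 -0.2711  0.01  ]] [ 0.5285 -0.3358  0.01  ]
tab side [array([ 0.5285, -0.304 ,  0.14  ]), array([ 0.5299, -0.3621,  0.14  ]), array([ 0.5244, -0.3049,  0.14  ]), array([ 0.5274, -0.3629,  0.14  ])]
shoulder side [array([ 0.528 , -0.2828,  0.106 ]), array([ 0.5302, -0.3821,  0.106 ]), array([ 0.5283, -0.3619,  0.106 ])]
rack side [array([ 0.4864, -0.2735,  0.01  ]), array([ 0.4878, -0.4004,  0.01  ])]
tab top [array([ 0.529, -0.301,  0.14 ]), array([ 0.5272, -0.3692,  0.14  ])]
stand tin jar awl [array([0.3121, 0.2901, 0.03  ]), array([ 0.6825, -0.2067,  0.075 ]), array([ 0.4619, -0.0551,  0.01  ]), array([ 0.3191, -0.0543,  0.005 ])]
```

```bash
cat >> h.py <<'E'
YAW=.254; ST=np.array([.559,.1425,0.]); RS=R.from_euler('z',YAW).as_matrix()
s2w=lambda p:ST+RS@np.array(p,float)
E
python3 - <<'E'
from h import *
np.set_printoptions(precision=4,suppress=True)
loc=lambda P:RS.T@(P-ST)
print("strip near top edge",[loc(crop("top",p,150,130,5,.02)) for p in[(150,252),(331,214)]],"far",[loc(crop("top",p,150,130,5,.02)) for p in[(147,237),(328,197)]])
print("backrest top front edge",[loc(crop("top",p,150,130,5,.0825)) for p in[(157,322),(334,283)]],"back",[loc(crop("top",p,150,130,5,.081)) for p in[(160,340),(335,302)]])
print("backrest foot",[loc(crop("top",p,150,130,5,.012)) for p in[(175,293),(337,257)]])
t=.349
for s in(1,-1):
    for nm,P,M in[("rack",[.528,-.333,.107],frame([0,0,-1],[s,0,0])),("place",s2w([0,.06,.12]),RS@frame([np.sin(t),0,-np.cos(t)],[s*np.cos(t),0,s*np.sin(t)]))]:
        q=inverse_kinematics(P,quat(M));print(s,nm,q)
    for a in(140.5,140.5-72):
        print(s,a,inverse_kinematics([.583,.0459,.071],quat(frame([0,0,-1],[s*np.cos(np.radians(a+90)),s*np.sin(np.radians(a+90)),0]))))
E
```

```text
strip near top edge [array([0.0055, 0.1139, 0.02  ]), array([0.0034, 0.0063, 0.02  ])] far [array([0.0145, 0.1138, 0.02  ]), array([0.0136, 0.0058, 0.02  ])]
backrest top front edge [array([-0.0442,  0.1083,  0.0825]), array([-0.0453,  0.0086,  0.0825])] back [array([-0.0542,  0.109 ,  0.081 ]), array([-0.0555,  0.0104,  0.081 ])]
backrest foot [array([-0.0201,  0.1059,  0.012 ]), array([-0.0209,  0.0089,  0.012 ])]
1 rack [-0.5817  0.5666  1.7017 -0.      0.8733 -0.5817]
1 place [ 0.3503  0.4008  2.0372 -0.0941  0.3575  0.1787]
1 140.5 [ 0.0582  0.5747  1.8051 -0.      0.7617  2.3184]
1 68.5 None
-1 rack None
-1 place None
-1 140.5 [ 0.0582  0.5747  1.8051 -0.      0.7617 -0.8232]
-1 68.5 [ 0.0582  0.5747  1.8051 -0.      0.7617  0.4335]
```

Run:
```python
from h import *
import cv2
np.set_printoptions(precision=4,suppress=True)
q=quat(frame([0,0,-1],[np.cos(.015),np.sin(.015),0]))
move_pose([.528,-.333,.22],q); command_gripper(.6)
movel([.528,-.333,.107]); command_gripper(0)
print(get_time(),get_grip_width()*88,get_finger_force(),get_tcp_pos())
movel([.528,-.333,.28]); print(get_time(),get_grip_width()*88,get_finger_force(),get_ft_force())
t=read_camera("top");s=read_camera("side")
cv2.imwrite("pics/lift.png",cv2.resize(np.vstack([t[60:300,200:460],s[100:350,200:460]])[:,:,::-1],None,fx=1.2,fy=1.2))
```

```text
5.9833 7.821789633216584 29.99977558851242 [ 0.5281 -0.333   0.1071]
7.2833 7.974613560144336 29.999415278434753 [-0.3614  0.8681 -2.2933]
```

View pics/lift.png

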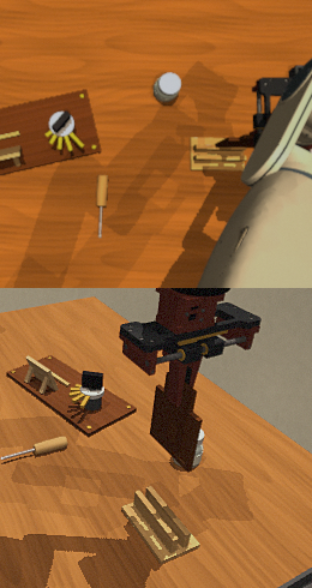

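The board hangs straight in the fingers, clear of the rack (bottom at about (150–190, 440–470)). Next I carry it over and place it.

Run:
```python
from h import *
import cv2
np.set_printoptions(precision=4,suppress=True)
t=.349; bz=np.array([-np.sin(t),0,np.cos(t)])
M=RS@frame(-bz,[np.cos(t),0,np.sin(t)]); q=quat(M)
seat=np.array([-.0195,.0595,.012])
tcp=lambda dx,dz:s2w(seat+[.004+dx,0,.001+dz]+.097*bz)
move_pose(tcp(.010,.12),q)
movel(tcp(.008,.015))
f0=np.array(get_ft_force())
hit=movel(tcp(.008,-.006),v=.02,until_force=4); p=np.array(get_tcp_pos())
print("down",hit,(p-tcp(.008,0)),get_ft_force()-f0,get_time())
p[2]+=.0005; movel(p,v=.02)
e=p+RS@[-.014,0,0]
hit=movel(e,v=.02,until_force=3); print("back",hit,RS.T@(get_tcp_pos()-p),get_ft_force()-f0,get_time())
t_=read_camera("top");s=read_camera("side")
cv2.imwrite("pics/place.png",cv2.resize(np.vstack([t_[110:230,130:300],s[140:240,190:360]])[:,:,::-1],None,fx=2.6,fy=2.6))
```

```text
down True [-0.0001 -0.      0.0002] [-1.1136 -0.6999  5.265 ] 10.8667
back True [-0.0066  0.     -0.    ] [1.6066 0.6747 1.2578] 11.5583
```

View pics/place.png

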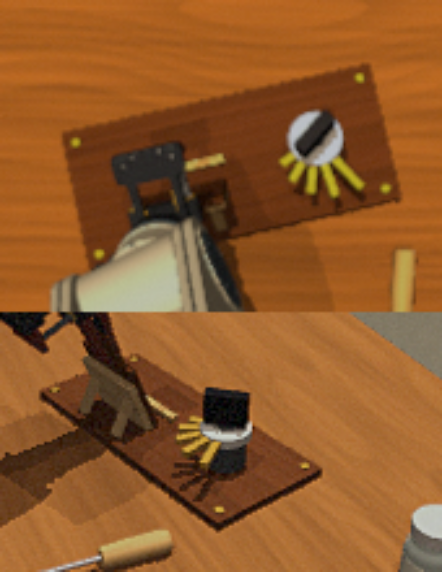

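The contacts match prediction (floor to 0.2 mm, backrest after 6.6 mm), and the picture shows the board on the backrest front at about (115,395). I'll release it, retract along the tool axis and check.

Run:
```python
from h import *
import cv2
t=.349; bz=RS@np.array([-np.sin(t),0,np.cos(t)])
command_gripper(.4); wait(.2)
p=get_tcp_pos()+bz*.09; movel(p,v=.12); 
K=np.array([.5832,.0459,.20])
a=np.radians(140.5-90)
q=quat(frame([0,0,-1],[np.cos(a),np.sin(a),0]))
move_pose(K,q); command_gripper(.8); print(get_time(),get_joint_pos())
t_=read_camera("top");s=read_camera("side")
cv2.imwrite("pics/rel.png",cv2.resize(np.vstack([t_[110:230,130:300],s[120:240,190:360]])[:,:,::-1],None,fx=2.4,fy=2.4))
```

```text
15.0417 [ 5.81790405e-02  3.91935796e-01  1.73853007e+00  9.65446175e-06
  1.01104852e+00 -8.23175404e-01]
```

View pics/rel.png

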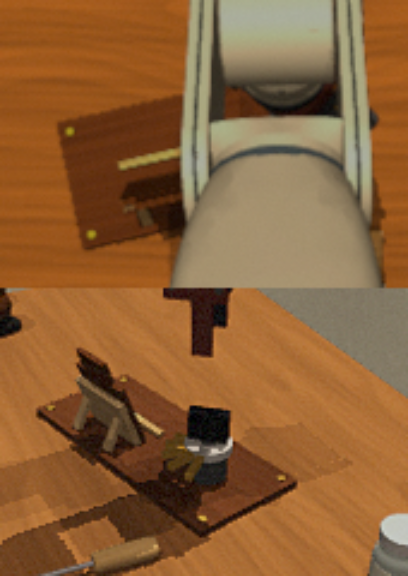

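The board leans on the backrest, tab up, at about (100,390), and the fingers are over the bar at (208,425). Now I grip the bar and turn it.

Run:
```python
from h import *
import cv2
np.set_printoptions(precision=3,suppress=True)
print(movel([.5832,.0459,.072],v=.1,until_force=10)); command_gripper(0)
print(get_time(),get_grip_width()*88,get_finger_force(),get_ft_force(),get_ft_torque())
q0=np.array(get_joint_pos())
for d in np.append(np.arange(.15,1.25,.15),1.257):
    q=q0.copy(); q[5]+=d; movej(q); print(round(d,3),get_ft_torque()[2],get_ft_force(),get_finger_force(),get_joint_pos()[5]-q0[5])
wait(.4); print(get_time(),get_ft_torque(),get_grip_width()*88,get_finger_force())
t_=read_camera("top");s=read_camera("side")
cv2.imwrite("pics/turn.png",cv2.resize(np.vstack([t_[110:230,130:300],s[120:240,190:360]])[:,:,::-1],None,fx=2.4,fy=2.4))
```

```text
False
17.4583 16.183554392506746 29.998951256275177 [ 6.035 10.984 -5.491] [ 1.607 -0.674 -0.008]
0.15 0.07706634229397605 [0.793 1.844 0.324] 30.011284053325653 0.14628636953429497
0.3 -0.17060801940019596 [ 2.401  4.452 -1.556] 30.009225010871887 0.294213756045719
0.45 0.017946328928301378 [ 2.724  4.186 -2.897] 30.00824511051178 0.4446623237994513
0.6 0.0555013528851375 [ 4.272  4.16  -2.296] 30.008483827114105 0.5949832443805911
0.75 -0.182005609969176 [ 3.33   4.287 -3.617] 30.00754326581955 0.7452737903443736
0.9 0.08869987341975896 [ 5.241  4.394 -2.365] 30.008001029491425 0.8948894844826873
1.05 -0.033340690807005226 [ 4.687  4.843 -3.48 ] 30.002504289150238 1.0450809012349924
1.2 -0.1345376553954135 [ 5.583  4.949 -4.497] 30.000622272491455 1.1952140332978338
1.257 -0.06698517785315751 [ 5.221  4.47  -2.981] 29.999809563159943 1.2517541612387535
20.2417 [ 0.393 -0.197 -0.015] 15.624004298059265 29.99979257583618
```

View pics/turn.png

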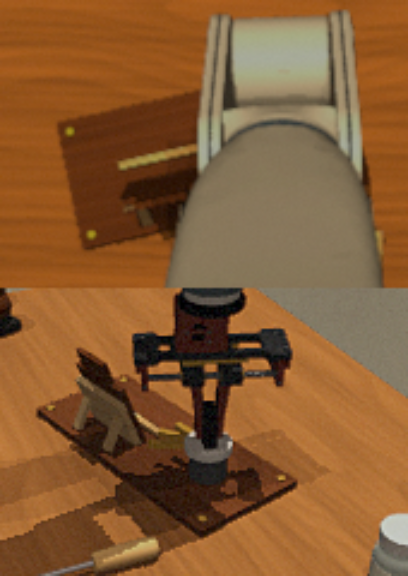

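The wrist torque changed sign across the three ridges and is now about zero, as expected at click 3. The bar is still gripped at 30 N and the board is still leaning, so I'm handing in.

```bash
python3 -c "
from station import *
print(job_done())"
```

```text
the job is handed in; nothing more can be done
None
```

I handed the job in at about 20 s: the board leans tab up on the backrest, and the stop was turned clockwise to the third click (about 1.25 rad by the wrist joint, torque near zero) and is still gripped at 30 N; no verdict came back.

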